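Find the fuller solder reel by its weight and hold it at the board

TASK

Two closed solder reels that look alike hang on the hooks of the reel stand: lift each in turn to feel which is heavier, and leave the lighter one hanging on a hook. Take the heavier one up and off its hook and hold it about a hand's breadth above the middle of the board in the preheater, drum axis level, touching neither the board nor the preheater at any time and leaving everything else where it is. Finish still gripping it there: do not put it down or let go.

Things in the scene. Friction and masses are not known exactly. Their poses are not given: they have to be found in the camera images.
- reel_a: One of two closed solder reels of equal look: plastic drum, grey shell, black end caps, 58 mm in diameter, 36 mm wide, open bore 30 mm through it. Origin at its centre; x along its axis, level as it hangs. The windings are hidden. Weights lie between 0.07 and 0.35 kg and differ by 0.1 kg or more; only lifting tells which is heavier, and it may hang on either hook.
- reel_b: The other reel, the same in every visible way. Both hang with the top of the bore on the hook rod, the centre 11.5 mm below the rod's axis. Lifted straight up by 5 to 18 mm a reel floats free around the rod, so that the hand carries its whole weight. The drum's sides (stand's +y and -y) can be gripped from above.
- reel_stand: Fixed steel stand. Origin under the middle of its base plate (150 mm in x, 220 in y, 8 thick); z up. Two hook rods, 7 mm thick, level along its x axis, 150 mm up, at y = +65 and -65 mm. Each runs from an upright (12 mm square, 162 high, at x = +60) towards the stand's -x; the tip, x = -22 to -38 mm, turns up 10 mm. The reels hang near x = 0.
- hook_left (a point): Point on the axis of the hook rod at the stand's y = +65 mm, where a reel hangs; axes as the stand's. To take a reel off either hook: raise it 11 to 22 mm from where it hung (16 is best), then draw it at least 70 mm along the stand's -x; then it is clear.
- hook_right (a point): The same point on the other hook rod, at the stand's y = -65 mm.
- preheater: Fixed blue infrared preheater, 280 by 280 mm, with an aluminium board holder on it in which a green circuit board is clamped. Origin at the middle of its underside, z up. Its highest parts are the clamp knobs, 108 mm above the bench.
- board_mid (a point): Middle of the top face of the green board (122 by 160 mm) in the preheater, 97 mm above the bench; a flat black chip 4 mm high sits there. z up.
- nozzle: Bystander, to be left alone: square steel hot-air nozzle, 36 by 36 mm, 60 mm high with its round neck; origin under its middle.
- flux_jar: Bystander, to be left alone: amber jar with a black cap, 42 mm across and 42 mm high; origin under its middle.
- tweezers: Bystander, to be left alone: steel tweezers, 128 mm long along x, 8 mm high, lying; origin under their middle.
- brush: Bystander, to be left alone: wooden-handled brush, 170 mm long along x, lying; origin under its middle.
- screwdriver: Bystander, to be left alone: black screwdriver, 170 mm long along x, lying; origin under its middle.
- open_spool: Bystander, to be left alone: open solder spool lying flat behind the stand, 64 mm across, 40 mm high, bare wire in sight; not one of the two reels. Origin under its middle.
- spare_board: Bystander, to be left alone: loose green circuit board, 75 by 110 mm, 15 mm high with its parts; origin under its middle.
Not all that is in view belongs to the job. What is shaped like the reel_a but green or red is not meant.

How it is judged (in metres and radians):
On the way, in this order (a step that is already met when the one before it is completed fails the run):
1. the lighter reel has been lifted, the fingers alone carrying it, while the heavier one rests (((contact force between reel_b and the fingers above 0.3 N and contact force between reel_b and reel_stand below 0.05 N and distance of reel_b from where it was at the start of the episode above 0.003 m and contact force between reel_a and anything else above 1.8 N and contact force between reel_a and the fingers below 0.05 N) or (contact force between reel_a and the fingers above 0.3 N and contact force between reel_a and reel_stand below 0.05 N and distance of reel_a from where it was at the start of the episode above 0.003 m and contact force between reel_b and anything else above 1.8 N and contact force between reel_b and the fingers below 0.05 N))), for 0.2 s.
2. the lighter reel hangs on a hook again, let go (((((horizontal distance between reel_b and hook_left below 0.03 m and z of reel_b in the frame of hook_left between -0.02 and -0.005 m) or (horizontal distance between reel_b and hook_right below 0.03 m and z of reel_b in the frame of hook_right between -0.02 and -0.005 m)) and contact force between reel_b and reel_stand between 0.3 and 1.8 N and contact force between reel_b and the fingers below 0.05 N) or (((horizontal distance between reel_a and hook_left below 0.03 m and z of reel_a in the frame of hook_left between -0.02 and -0.005 m) or (horizontal distance between reel_a and hook_right below 0.03 m and z of reel_a in the frame of hook_right between -0.02 and -0.005 m)) and contact force between reel_a and reel_stand between 0.3 and 1.8 N and contact force between reel_a and the fingers below 0.05 N))), for 0.2 s.
3. the heavier reel has been taken off its hook, the fingers alone carrying it, the lighter one hanging (((((horizontal distance between reel_b and hook_left below 0.03 m and z of reel_b in the frame of hook_left between -0.02 and -0.005 m) or (horizontal distance between reel_b and hook_right below 0.03 m and z of reel_b in the frame of hook_right between -0.02 and -0.005 m)) and contact force between reel_b and reel_stand between 0.3 and 1.8 N and contact force between reel_b and the fingers below 0.05 N and contact force between reel_a and the fingers above 0.3 N and contact force between reel_a and reel_stand below 0.05 N and horizontal distance between reel_a and hook_left above 0.06 m and horizontal distance between reel_a and hook_right above 0.06 m) or (((horizontal distance between reel_a and hook_left below 0.03 m and z of reel_a in the frame of hook_left between -0.02 and -0.005 m) or (horizontal distance between reel_a and hook_right below 0.03 m and z of reel_a in the frame of hook_right between -0.02 and -0.005 m)) and contact force between reel_a and reel_stand between 0.3 and 1.8 N and contact force between reel_a and the fingers below 0.05 N and contact force between reel_b and the fingers above 0.3 N and contact force between reel_b and reel_stand below 0.05 N and horizontal distance between reel_b and hook_left above 0.06 m and horizontal distance between reel_b and hook_right above 0.06 m))), for 0.2 s.
At the end, for the whole second after the job is handed in: The heavier reel is held still in the fingers and carried by nothing else, its centre within 50 mm sideways of the middle of the board and 65 to 170 mm above the board's top face, its axis within 17 degrees of level; the lighter reel hangs on a hook of the stand, let go (((((horizontal distance between reel_b and hook_left below 0.03 m and z of reel_b in the frame of hook_left between -0.02 and -0.005 m) or (horizontal distance between reel_b and hook_right below 0.03 m and z of reel_b in the frame of hook_right between -0.02 and -0.005 m)) and contact force between reel_b and reel_stand between 0.3 and 1.8 N and contact force between reel_b and the fingers below 0.05 N and linear speed of reel_b below 0.1 m/s and contact force between reel_a and the fingers above 0.3 N and contact force between reel_a and reel_stand below 0.05 N and contact force between reel_a and preheater below 0.05 N and contact force between reel_a and reel_b below 0.05 N and horizontal distance between reel_a and board_mid below 0.05 m and z of reel_a in the frame of board_mid between 0.065 and 0.17 m and angle between reel_a's own x axis and vertical between 1.27 and 1.87 rad and linear speed of reel_a below 0.03 m/s) or (((horizontal distance between reel_a and hook_left below 0.03 m and z of reel_a in the frame of hook_left between -0.02 and -0.005 m) or (horizontal distance between reel_a and hook_right below 0.03 m and z of reel_a in the frame of hook_right between -0.02 and -0.005 m)) and contact force between reel_a and reel_stand between 0.3 and 1.8 N and contact force between reel_a and the fingers below 0.05 N and linear speed of reel_a below 0.1 m/s and contact force between reel_b and the fingers above 0.3 N and contact force between reel_b and reel_stand below 0.05 N and contact force between reel_b and preheater below 0.05 N and contact force between reel_b and reel_a below 0.05 N and horizontal distance between reel_b and board_mid below 0.05 m and z of reel_b in the frame of board_mid between 0.065 and 0.17 m and angle between reel_b's own x axis and vertical between 1.27 and 1.87 rad and linear speed of reel_b below 0.03 m/s))); the arm keeps its last pose, push and grip.
It fails at once if one of the bystanders (nozzle, flux jar, tweezers, brush, screwdriver, open spool, spare board) is pushed more than 40 mm (distance of any of nozzle, flux_jar, tweezers, brush, screwdriver, open_spool, spare_board from where it was at the start of the episode above 0.04 m).
It fails at once if the preheater or its board is touched with more than 1 N (contact force between preheater and the arm above 1 N or contact force between preheater and the fingers above 1 N or contact force between preheater and reel_a above 1 N or contact force between preheater and reel_b above 1 N).
It also fails if it takes over 58 s, if anything falls off the work surface, if the arm or the gripper's body presses on something with over 40 N, if the wrist force passes 120 N, or if a joint passes its speed limit or range.

ROBOT

A 7-joint arm with a two-finger parallel gripper is mounted at the origin on the work surface. World frame = base frame: x ahead of the robot, y to its left, z up, the work surface at z = 0. Lengths are in mm, angles in rad, forces in N, time in s.
With the tool pointing down it reaches from about 425 to 925 mm from the base axis. Payload 6.8 kg.
Tool frame: the origin (TCP) lies on the centre line of the jaws, within the pads' length; the fingertips stand 17 mm ahead of it and the grasp point (between the pads) lies 2 mm behind it; z points along the fingers, y is the line along which they close (so a half turn about z gives the same grasp; the last joint's range is limited). The gripper opens to 85 mm and grips with 20 to 120 N. Pads are 22 mm wide; open, the fingers measure 114 mm over their backs; the gripper's body (76 mm by 85 mm) begins 54 mm behind the grasp point. The pads swing forward as they close: fully open they stand 13 mm farther back than shut.
Start: joints at [1.01, 0.477, 0.022, 1.555, -0.011, 1.109, -0.083], TCP at [295.313, -606.99, 248.308] pointing down, gripper open.
Joint ranges: [-2.96, 2.96], [-0.34, 2.1], [-1.41, 1.46], [0.24, 2.44], [-1.37, 4.51], [0.17, 1.92], [-2.96, 2.96]. Speed limits (rad/s): [2.39, 2.39, 3.14, 3.14, 3.14, 3.14, 3.14].

INTERFACE

Orientations are given as a unit quaternion [x, y, z, w].
In Python, from cell import sensors, eyes, job_done, regions_of gives the robot as it stands.
- The arm moves only by the tool play_rows, never from a script. Its argument "commands" is a list of rows, each a list of 2 entries, a list of its own where there are three numbers: the shift along the tool's x, y, z in mm, then the turn, a rotation vector about the tool's x, y, z in rad. In form: [[[x, y, z], [rx, ry, rz]], ...]. A call has 1 to 5 rows; each row is the pose to reach, as a shift and turn from the pose commanded when the call began, along the tool's axes at that moment; what a row does not reach only later rows make up. A row lasts 1/8 s, in which the tool goes at most 62.5 mm and 10.7 degrees, less where a joint would pass 70% of its speed; a pose out of reach is approached as far as the arm can. A call with a gripper value outside its range is refused whole. "fingers" is the gripper's target within -1 to 1 (shut at 1, half-way at 0, fully open at -1), set as the call begins (left out, the last holds). The fingers move at their own pace and stop on an object; "force" is the grip in N (left out, the last holds). Time passes only in rows, so rows that repeat a pose let the fingers close. It gives the time, the measured TCP pose, the force, the opening and the grip force at its end, in the units of the state.
- sensors.observe(): the state, without advancing time (a new reading comes with each control period).
- eyes.grab_frame(name): name is "side" or "top" or "wrist"; returns a dict with "color" (420x560x3 uint8, red, green, blue), "range_z" (420x560 float32, mm along the optical axis (not along the pixel's ray), 0 where there is no reading), "K" (3x3 intrinsics, pixels), "R" (3x3) and "t" (3): a world point X has camera coordinates R X + t; the wrist camera has in their place "T_tool_cam" (4x4, takes a point from camera to tool coordinates, whose origin is the TCP and whose axes are the flange's). Camera axes: x right, y down, z forward; pixel columns grow to the right and rows downward; lengths in mm; the calibration is good to about 2 mm. The wrist camera is an equidistant fisheye: a pixel r from the principal point sees the ray r / f radians off the axis. A picture is of the moment at which its call begins: read the wrist's pose just before it.
- job_done(): hands the job in; it is judged then, once.
Trained networks look in a picture, given as the dict that the camera call returned (one of the last four; its "shot" number tells which), for a name from the list of things; names that differ only in an ending like _2 or _b are one class to them, and where a whole thing is asked for, a point or a joint stands for the part that bears it (a point fixed in the world has none). Each returns a list of dicts, best first, with "score" (0 to 1); they miss things now and then, are a little off and sometimes report something else, mostly with a low value. They report only what shows in the picture. A call takes as long as a camera call. They do not tell look-alikes from the thing itself.
- regions_of(picture, name): "region" (420x560 bool, what is visible of it) and "bbox" ([left, top, right, bottom] in pixels, round what is visible of it).
The state is a dict: "clock": time; "joint_pos": joint angles; "qvel": joint speeds; "tau": joint torques, N m; "tool_pos": TCP position; "eef_rot": TCP orientation; "wrist_force": force on the tool from outside, world axes, zero at the start; "ft_torque": the same for the moment, N m; "grip_width": finger opening in mm; "grasp_force": force on a finger pad.
Only numpy, scipy, OpenCV 4.12 (cv2) and the standard library are available. Lean on these libraries where they do the work, as an engineer would, in place of code of your own. Each camera call takes 0.05 s, during which the arm holds its last target. There are 200 camera calls.

## Working session

There is one attempt and no reset: what is moved stays moved. The work goes in short steps, Python scripts to look and compute and a tool call to move; the robot and the scene stay as the last step left them, time stands still between calls to the robot, and variables do not carry over. Pictures are saved under pics/ and viewed, at most 10 in all, crops included, and the job is handed in when it is done.

Besides the shell and the picture viewer there is one more tool, called after "Request:" as name(argument=value, ...) on one line, values as JSON. play_rows: Moves the arm, as the interface text tells. Its arguments: {"type":"object","properties":{"commands":{"type":"array","items":{"type":"array"}},"fingers":{"type":"number"},"force":{"type":"number"}},"required":["commands"]}

```bash
mkdir -p pics; cat > h.py <<'E'
import numpy as np, cv2
from cell import sensors, eyes, job_done, regions_of
def pts(f):
    z=f["range_z"]; K=f["K"]; v,u=np.mgrid[:z.shape[0],:z.shape[1]]
    c=np.stack([(u-K[0,2])/K[0,0]*z,(v-K[1,2])/K[1,1]*z,z],-1)
    return (c-f["t"])@f["R"]
E
python3 - <<'E'
from h import *
print(sensors.observe())
ims=[]
for n in("side","top"):
    f=eyes.grab_frame(n); P=pts(f); ims.append(f["color"])
    for k in("reel_a","reel_stand","preheater","open_spool","nozzle","flux_jar","spare_board"):
        for r in regions_of(f,k)[:3]:
            m=r["region"]&(f["range_z"]>0); q=P[m]
            if len(q): print(n,k,round(r["score"],2),r["bbox"],np.median(q,0).round(),np.percentile(q,2,axis=0).round(),np.percentile(q,98,axis=0).round())
    cv2.imwrite(f"pics/{n}.png",f["color"][...,::-1])
E
```

```text
{'clock': 0.0, 'joint_pos': array([ 1.0099348 ,  0.47773747,  0.02234475,  1.55644808, -0.01151444,
        1.10929573, -0.08308144]), 'qvel': array([-0.00024377,  0.00097936, -0.00010368, -0.00015443,  0.00112515,
       -0.0015884 ,  0.00218605]), 'tau': array([-2.50874400e-04, -5.96454406e+01,  1.60706129e+00, -2.81199682e+01,
        1.22648259e-02,  9.54081741e-03,  5.86936110e-06]), 'tool_pos': array([ 295.02550175, -606.49312796,  247.3691986 ]), 'eef_rot': array([ 9.74481455e-01,  2.24466296e-01, -2.54742908e-04, -8.42615471e-04]), 'wrist_force': array([0.0081394 , 0.000804  , 0.39811935]), 'ft_torque': array([0.01208474, 0.011776  , 0.05670026]), 'grasp_force': 0.0, 'grip_width': 85.38185942309437}
side reel_a 0.78 [272.0, 253.7, 291.9, 273.1] [458. 159.  35.] [431. 126.  -2.] [492. 169.  58.]
side reel_a 0.71 [209.3, 246.5, 226.7, 265.8] [589. 335. 149.] [577. 299. 112.] [614. 350. 167.]
side reel_a 0.67 [196.5, 235.2, 211.0, 252.7] [733. 160.  47.] [616. 130.   2.] [772. 325. 163.]
side reel_stand 0.88 [189.8, 221.5, 259.9, 307.1] [608. 279.   7.] [527. 156.   0.] [671. 36
[... 919 characters left out ...]
top reel_a 0.59 [163.9, 241.3, 188.4, 254.5] [450. 281.  52.] [432. 256.   3.] [471. 310.  62.]
top reel_stand 0.71 [151.9, 172.0, 223.1, 227.6] [589. 255.   8.] [526. 147.   1.] [668. 355. 157.]
top preheater 0.88 [306.2, 155.6, 400.5, 253.2] [ 576. -262.   68.] [ 446. -395.   55.] [ 715. -130.  104.]
top open_spool 0.74 [247.5, 136.3, 264.0, 157.2] [767.  29.  39.] [740.  -2.  -2.] [801.  58.  46.]
top flux_jar 0.67 [190.2, 258.3, 206.0, 275.4] [388. 210.  42.] [370. 196.  11.] [404. 229.  47.]
top flux_jar 0.19 [245.1, 133.2, 266.0, 157.8] [766.  29.  39.] [740.  -2.  -2.] [799.  58.  46.]
top spare_board 0.58 [105.0, 177.5, 141.6, 205.6] [633. 460.   4.] [593. 407.  -3.] [670. 512.  15.]
```

View pics/side.png

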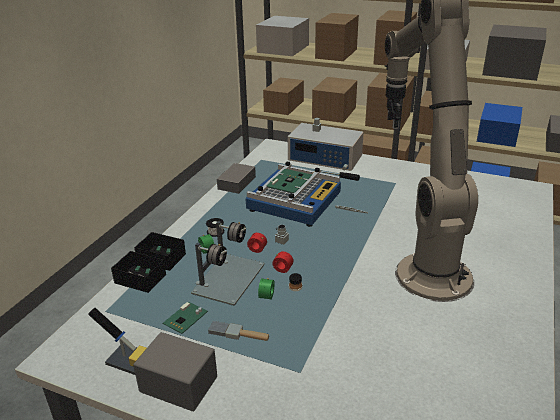

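View pics/top.png

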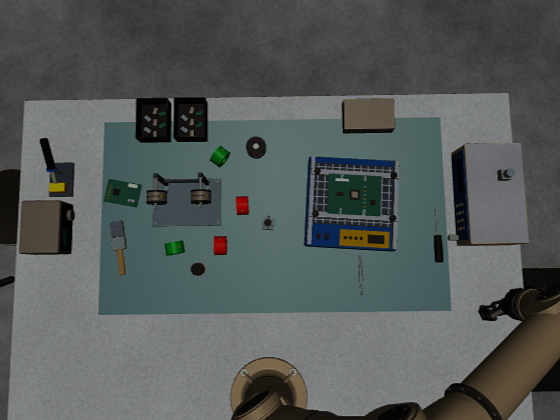

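The side and top views show the two grey reels hanging at top-image pixels (157,196) and (201,196). The uprights are on the far (+x) side and the board middle is near (355,195). Next I'll measure these from depth.

```bash
python3 - <<'E'
from h import *
f=eyes.grab_frame("top"); P=pts(f); z=P[...,2]; v,u=np.mgrid[:420,:560]
print(f["K"][0,0], f["range_z"][196,230])
for nm,b in(("L",(140,180,175,212)),("R",(188,180,222,212))):
    m=(u>=b[0])&(u<b[2])&(v>=b[1])&(v<b[3])&(z>140)&(z<185); q=P[m]
    print(nm,len(q),np.median(q,0).round(1),np.percentile(q,[3,97],axis=0).round(1))
m=(u>140)&(u<230)&(v>165)&(v<190)&(z>125); print("upr",P[m][:,:2].round()[:60:2].tolist(),z[m].max())
m=(u>140)&(u<230)&(v>165)&(v<235)&(abs(z-8)<4); 
uv=np.argwhere(m)[:,::-1].astype(np.float32); q=P[m]; q=q[(q[:,0]>500)&(q[:,0]<700)]
print("plate",cv2.minAreaRect(q[:,:2].astype(np.float32)))
hsv=cv2.cvtColor(f["color"],cv2.COLOR_RGB2HSV)
m=(u>320)&(u<392)&(v>165)&(v<222)&(hsv[...,0]>45)&(hsv[...,0]<85)&(hsv[...,1]>90)&(z>80)
m=cv2.morphologyEx(m.astype(np.uint8),cv2.MORPH_CLOSE,np.ones((5,5)))>0
q=P[m&(z>80)&(z<112)]; print("board",len(q),cv2.minAreaRect(q[:,:2].astype(np.float32)),np.median(q[:,2]))
c=f["color"][120:280,90:410]; cv2.imwrite("pics/c.png",cv2.resize(c,(800,400),interpolation=2)[...,::-1])
E
```

```text
494.78001186375764 1591.2325
L 304 [596.7 315.5 161.2] [[570.6 289.8 144.5]
 [635.8 341.8 170.9]]
R 294 [596.2 186.2 162.2] [[571.  161.  143.6]
 [630.4 215.5 171.5]]
upr [[388.0, -30.0], [388.0, -30.0], [388.0, -30.0], [388.0, -30.0], [665.0, 191.0], [664.0, 184.0], [663.0, 318.0], [664.0, 313.0], [661.0, 190.0], [661.0, 185.0], [662.0, 323.0], [660.0, 315.0], [662.0, 312.0], [659.0, 193.0], [658.0, 187.0], [658.0, 182.0], [658.0, 322.0], [658.0, 317.0], [660.0, 313.0], [664.0, 312.0], [655.0, 193.0], [656.0, 188.0], [655.0, 182.0], [654.0, 321.0], [654.0, 315.0], [656.0, 312.0], [661.0, 312.0], [652.0, 187.0], [654.0, 183.0], [652.0, 321.0]] 1572.3168796660173
plate ((600.1603393554688, 260.12298583984375), (284.1564636230469, 199.38275146484375), 89.98271179199219)
board 1960 ((602.5634155273438, -267.12030029296875), (158.1804962158203, 121.59303283691406), 85.89519500732422) 97.22414882864874
```

View pics/c.png

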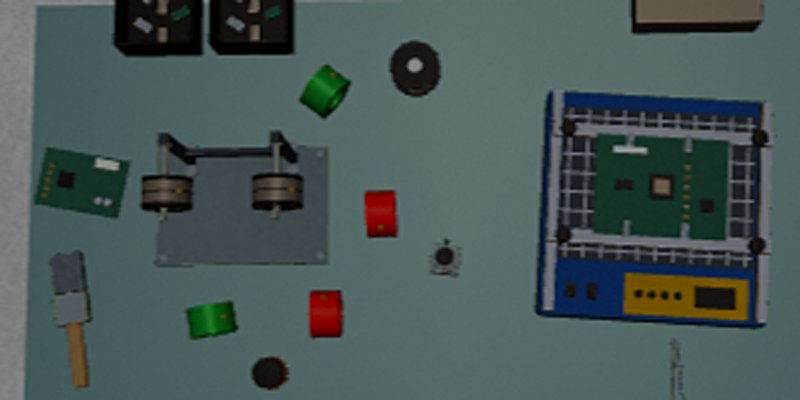

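Request:
play_rows(commands=[[[44,-41,0],[0,0,0.15]],[[88,-82,0],[0,0,0.3]],[[132,-123,0],[0,0,0.453]],[[176,-164,0],[0,0,0.453]],[[220,-205,0],[0,0,0.453]]], fingers=-1)

```text
clock: 1.48
tool_pos: [404.1, -324.5, 248.6]
eef_rot: [1.0, -0.0, 0.0, 0.0]
wrist_force: [0.9, -0.5, 1.1]
grip_width: 85.6
grasp_force: 0.0
```

Request:
play_rows(commands=[[[22,-58,-3],[0,0,0]],[[44,-116,-6],[0,0,0]],[[66,-174,-8],[0,0,0]],[[88,-232,-8],[0,0,0]],[[110,-290,-8],[0,0,0]]])

```text
clock: 2.1
tool_pos: [514.1, -34.6, 256.8]
eef_rot: [1.0, -0.0, 0.001, 0.0]
wrist_force: [0.6, -0.1, -0.1]
grip_width: 85.3
grasp_force: 0.0
```

Request:
play_rows(commands=[[[20,-55,0],[0,0,0]],[[41,-110,0],[0,0,0]],[[62,-165,0],[0,0,0]],[[83,-222,0],[0,0,0]],[[83,-222,0],[0,0,0]]])

```text
clock: 2.72
tool_pos: [596.4, 192.1, 256.1]
eef_rot: [1.0, 0.004, -0.0, -0.002]
wrist_force: [0.1, -0.9, 0.5]
grip_width: 85.0
grasp_force: 0.0
```

```bash
cat >> h.py <<'E'
from scipy.spatial.transform import Rotation as Ro
def wpts():
    s=sensors.observe(); f=eyes.grab_frame("wrist"); z=f["range_z"]; K=f["K"]; v,u=np.mgrid[:z.shape[0],:z.shape[1]]
    x=(u-K[0,2])/K[0,0]; y=(v-K[1,2])/K[1,1]; th=np.hypot(x,y)+1e-9; k=np.tan(np.minimum(th,1.5))/th
    c=np.stack([x*k*z,y*k*z,z],-1); T=f["T_tool_cam"]
    t=c@T[:3,:3].T+T[:3,3]
    return f,s,t@Ro.from_quat(s["eef_rot"]).as_matrix().T+s["tool_pos"]
E
python3 - <<'E'
from h import *
f,s,P=wpts(); print(s["tool_pos"],s["joint_pos"].round(2),s["wrist_force"])
cv2.imwrite("pics/w1.png",f["color"][...,::-1]); ok=f["range_z"]>0
for r in regions_of(f,"reel_a")[:5]:
    q=P[r["region"]&ok]; q=q[q[:,2]>100]
    if len(q)<50: continue
    t=q[q[:,2]>155]
    print(round(r["score"],2),r["bbox"],len(q),np.percentile(q,[2,50,98],axis=0).round(1).tolist())
    if len(t)>20: print(len(t),t.mean(0).round(1),np.percentile(t,[3,97],axis=0).round(1).tolist(),cv2.minAreaRect(t[:,:2].astype(np.float32)))
E
```

```text
[596.35416983 192.13234702 256.11806236] [-0.18  0.41 -0.3   1.65  0.13  1.1  -2.08] [ 0.07003808 -0.85182625  0.52868108]
0.83 [242.9, 175.2, 323.5, 243.6] 4428 [[582.2, 162.0, 122.4], [603.4, 189.2, 162.7], [616.8, 215.9, 168.0]]
3315 [600.1 188.9 163.7] [[582.3, 167.0, 155.9], [616.5, 210.9, 167.9]] ((599.005859375, 188.9800262451172), (36.690792083740234, 49.50834655761719), 0.22441928088665009)
0.65 [92.1, 179.0, 160.1, 239.1] 3615 [[582.0, 289.5, 122.3], [603.0, 307.2, 161.0], [617.4, 339.8, 167.9]]
2380 [600.2 313.2 163.5] [[582.2, 295.8, 156.1], [617.0, 337.3, 167.9]] ((599.4147338867188, 317.866943359375), (37.345157623291016, 48.5692138671875), 0.04417646303772926)
```

View pics/w1.png

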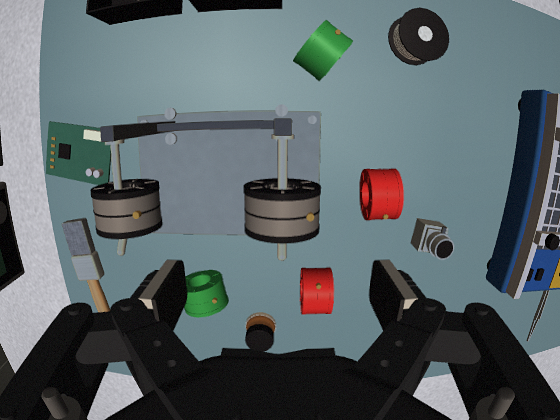

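The wrist view shows the right reel at (282,210), the left reel at (125,207), and the rods along world x. The reel centres work out at about (599,189) and (599,318). Descending over the right reel.

Request:
play_rows(commands=[[[3,0,20],[0,0,0]],[[3,0,45],[0,0,0]],[[3,0,60],[0,0,0]],[[3,0,60],[0,0,0]]])

```text
clock: 3.32
tool_pos: [598.7, 184.1, 194.6]
eef_rot: [1.0, -0.001, -0.001, 0.001]
wrist_force: [-0.2, 0.4, 1.2]
grip_width: 85.5
grasp_force: 0.0
```

```bash
python3 - <<'E'
from h import *
f,s,P=wpts(); print(s["tool_pos"],s["qvel"].round(3)); ok=f["range_z"]>0
for r in regions_of(f,"reel_a")[:3]:
    q=P[r["region"]&ok]; t=q[(q[:,2]>155)&(q[:,2]<175)]
    if len(t)>20: print(r["bbox"],len(t),t.mean(0).round(1),np.percentile(t,[1,99],axis=0).round(1).tolist(),cv2.minAreaRect(t[:,:2].astype(np.float32)))
print(sensors.observe()["tool_pos"])
E
```

```text
[598.7403959  184.12275835 194.57830382] [-0.004 -0.022 -0.009 -0.037 -0.004  0.013  0.003]
[34.4, 202.0, 123.8, 278.8] 3213 [600.7 311.1 163.3] [[581.3, 294.7, 155.3], [617.3, 337.0, 168.1]] ((596.583984375, 317.1690979003906), (42.64326477050781, 48.95234298706055), 1.091552734375)
[219.9, 194.9, 319.8, 293.0] 5723 [600.5 188.4 163.6] [[581.0, 165.6, 155.4], [616.7, 211.7, 168.1]] ((595.9061279296875, 188.76629638671875), (48.903350830078125, 43.25712203979492), 89.98236846923828)
[599.91032855 185.22060464 196.68519139]
```

Request:
play_rows(commands=[[[0,-3.5,15],[0,0,0]],[[0,-3.5,30],[0,0,0]],[[0,-3.5,47],[0,0,0]],[[0,-3.5,62],[0,0,0]],[[0,-3.5,62],[0,0,0]]])

```text
clock: 4.05
tool_pos: [598.6, 188.6, 132.4]
eef_rot: [1.0, -0.0, -0.001, 0.001]
wrist_force: [0.6, -0.1, -0.1]
grip_width: 85.4
grasp_force: 0.0
```

Request:
play_rows(commands=[[[0,0,0],[0,0,0]],[[0,0,0],[0,0,0]],[[0,0,0],[0,0,0]],[[0,0,0],[0,0,0]],[[0,0,0],[0,0,0]]], fingers=1, force=30)

```text
clock: 4.68
tool_pos: [600.1, 189.2, 135.1]
eef_rot: [1.0, -0.0, 0.001, -0.0]
wrist_force: [-0.5, -0.1, 5.4]
grip_width: 57.5
grasp_force: 33.3
```

Request:
play_rows(commands=[[[0,0,-4],[0,0,0]],[[0,0,-8],[0,0,0]],[[0,0,-12],[0,0,0]],[[0,0,-12],[0,0,0]],[[0,0,-12],[0,0,0]]])

```text
clock: 5.3
tool_pos: [599.5, 189.0, 146.2]
eef_rot: [1.0, -0.0, -0.0, 0.0]
wrist_force: [-1.3, -0.2, -2.2]
grip_width: 57.6
grasp_force: 32.6
```

```bash
cat > fz.py <<'E'
from h import *
a=[]
for i in range(20):
    eyes.grab_frame("wrist"); s=sensors.observe(); a.append([*s["wrist_force"],s["tool_pos"][2]])
a=np.array(a); print(a.mean(0),a.std(0),s["clock"])
E
python3 fz.py
```

```text
[-2.13620828e-02 -3.74318366e-01 -2.48749945e+00  1.46249555e+02] [0.62181552 0.4511091  0.37182002 0.07759678] 6.3
```

About 2.5 N, so this is the heavier reel: the lighter one must be under 1.8 N. I'll put it back and lift the left one.

Request:
play_rows(commands=[[[0,0,4],[0,0,0]],[[0,0,8],[0,0,0]],[[0,0,12],[0,0,0]],[[0,0,12],[0,0,0]],[[0,0,12],[0,0,0]]])

```text
clock: 6.92
tool_pos: [599.6, 189.0, 135.1]
eef_rot: [1.0, -0.0, 0.0, 0.0]
wrist_force: [-2.1, -1.4, 4.9]
grip_width: 57.5
grasp_force: 33.5
```

Request:
play_rows(commands=[[[0,0,0],[0,0,0]],[[0,0,0],[0,0,0]],[[0,0,0],[0,0,0]],[[0,0,0],[0,0,0]],[[0,0,0],[0,0,0]]], fingers=-1)

```text
clock: 7.55
tool_pos: [599.6, 189.1, 134.3]
eef_rot: [1.0, -0.0, 0.0, 0.0]
wrist_force: [0.8, -0.4, -0.5]
grip_width: 85.3
grasp_force: 0.0
```

Request:
play_rows(commands=[[[0,0,-15],[0,0,0]],[[0,0,-35],[0,0,0]],[[0,0,-60],[0,0,0]],[[0,0,-80],[0,0,0]],[[0,-20,-80],[0,0,0]]])

```text
clock: 8.18
tool_pos: [601.5, 208.4, 217.6]
eef_rot: [1.0, -0.002, 0.003, -0.0]
wrist_force: [-0.6, 0.3, -1.1]
grip_width: 85.5
grasp_force: 0.0
```

Request:
play_rows(commands=[[[0,-40,0],[0,0,0]],[[0,-80,0],[0,0,0]],[[0,-109,0],[0,0,0]],[[0,-109,0],[0,0,0]],[[0,-109,0],[0,0,0]]])

```text
clock: 8.8
tool_pos: [599.3, 318.1, 213.8]
eef_rot: [1.0, 0.0, -0.0, 0.0]
wrist_force: [-0.7, -0.4, -0.1]
grip_width: 85.9
grasp_force: 0.0
```

```bash
cat > look.py <<'E'
from h import *
f,s,P=wpts(); print(s["tool_pos"],s["joint_pos"].round(2),s["clock"]); ok=f["range_z"]>0
for r in regions_of(f,"reel_a")[:3]:
    q=P[r["region"]&ok]; t=q[(q[:,2]>155)&(q[:,2]<180)]
    if len(t)>20: print(r["bbox"],len(t),t.mean(0).round(1),np.percentile(t,[1,99],axis=0).round(1).tolist())
print(sensors.observe()["tool_pos"])
cv2.imwrite("pics/l%d.png"%s["clock"],f["color"][...,::-1])
E
python3 look.py
```

```text
[599.28962123 318.06369264 213.78405635] [-0.37  0.53 -0.3   1.56  0.17  1.08 -2.29] 8.8
[413.0, 192.6, 496.6, 266.7] 3008 [599.8 194.7 163.4] [[580.7, 168.4, 155.3], [616.4, 212.2, 168.1]]
[599.88130233 316.84258038 214.06728552]
```

Request:
play_rows(commands=[[[0,-1,20],[0,0,0]],[[0,-1,40],[0,0,0]],[[0,-1,60],[0,0,0]],[[0,-1,80],[0,0,0]],[[0,-1,80],[0,0,0]]])

```text
clock: 9.52
tool_pos: [598.3, 318.2, 131.6]
eef_rot: [1.0, -0.0, -0.002, 0.001]
wrist_force: [-0.3, 0.1, 0.5]
grip_width: 85.4
grasp_force: 0.0
```

Request:
play_rows(commands=[[[0,0,0],[0,0,0]],[[0,0,0],[0,0,0]],[[0,0,0],[0,0,0]],[[0,0,0],[0,0,0]],[[0,0,0],[0,0,0]]], fingers=1, force=30)

```text
clock: 10.15
tool_pos: [600.2, 319.5, 135.4]
eef_rot: [1.0, -0.0, 0.001, -0.001]
wrist_force: [0.6, 0.3, 5.9]
grip_width: 57.6
grasp_force: 33.1
```

Request:
play_rows(commands=[[[0,0,-4],[0,0,0]],[[0,0,-8],[0,0,0]],[[0,0,-12],[0,0,0]],[[0,0,-12],[0,0,0]],[[0,0,-12],[0,0,0]]])

```text
clock: 10.78
tool_pos: [599.5, 319.0, 146.1]
eef_rot: [1.0, -0.0, -0.0, 0.0]
wrist_force: [-0.2, -0.9, -1.3]
grip_width: 57.3
grasp_force: 32.4
```

```bash
python3 fz.py
```

```text
[-8.47612527e-02  6.65281886e-02 -1.30154768e+00  1.46238653e+02] [0.47835318 0.48746061 0.43515093 0.0827302 ] 11.775
```

The left reel weighs 1.3 N against 2.5 N, so it is the lighter one. I'll hang it back and return to the right.

Request:
play_rows(commands=[[[0,0,4],[0,0,0]],[[0,0,8],[0,0,0]],[[0,0,12],[0,0,0]],[[0,0,12],[0,0,0]],[[0,0,12],[0,0,0]]])

```text
clock: 12.4
tool_pos: [599.6, 319.0, 135.3]
eef_rot: [1.0, -0.0, 0.0, 0.0]
wrist_force: [-3.3, -1.4, 7.6]
grip_width: 57.4
grasp_force: 33.3
```

Request:
play_rows(commands=[[[0,0,0],[0,0,0]],[[0,0,0],[0,0,0]],[[0,0,0],[0,0,0]],[[0,0,0],[0,0,0]],[[0,0,0],[0,0,0]]], fingers=-1)

```text
clock: 13.02
tool_pos: [599.6, 319.1, 134.2]
eef_rot: [1.0, -0.0, -0.0, 0.0]
wrist_force: [-0.2, -0.1, 0.5]
grip_width: 85.4
grasp_force: 0.0
```

Request:
play_rows(commands=[[[0,0,-15],[0,0,0]],[[0,0,-35],[0,0,0]],[[0,0,-60],[0,0,0]],[[0,0,-80],[0,0,0]],[[0,20,-80],[0,0,0]]])

```text
clock: 13.65
tool_pos: [600.0, 301.1, 217.1]
eef_rot: [1.0, 0.001, 0.002, -0.002]
wrist_force: [-0.2, -0.2, -0.2]
grip_width: 85.1
grasp_force: 0.0
```

Request:
play_rows(commands=[[[0,40,0],[0,0,0]],[[0,80,0],[0,0,0]],[[0,110,0],[0,0,0]],[[0,110,0],[0,0,0]],[[0,110,0],[0,0,0]]])

```text
clock: 14.28
tool_pos: [599.2, 188.9, 213.9]
eef_rot: [1.0, -0.0, -0.0, -0.0]
wrist_force: [0.1, 0.1, -0.3]
grip_width: 85.2
grasp_force: 0.0
```

```bash
python3 look.py; ls pics
```

```text
[599.16342148 188.85387226 213.89952583] [-0.18  0.45 -0.3   1.69  0.15  1.02 -2.1 ] 14.275
[599.15027318 190.1496082  214.08253569]
c.png
l14.png
l8.png
side.png
top.png
w1.png
```

View pics/l14.png

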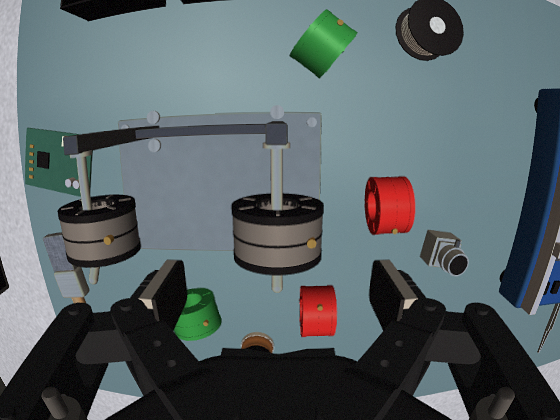

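Request:
play_rows(commands=[[[0,0,20],[0,0,0]],[[0,0,40],[0,0,0]],[[0,0,60],[0,0,0]],[[0,0,80],[0,0,0]],[[0,0,80],[0,0,0]]])

```text
clock: 15.0
tool_pos: [598.3, 188.6, 132.0]
eef_rot: [1.0, 0.0, -0.002, 0.001]
wrist_force: [-0.6, 0.8, 0.2]
grip_width: 85.4
grasp_force: 0.0
```

Request:
play_rows(commands=[[[0,0,0],[0,0,0]],[[0,0,0],[0,0,0]],[[0,0,0],[0,0,0]],[[0,0,0],[0,0,0]],[[0,0,0],[0,0,0]]], fingers=1, force=40)

```text
clock: 15.62
tool_pos: [600.4, 189.3, 135.4]
eef_rot: [1.0, -0.0, 0.001, -0.0]
wrist_force: [0.2, 0.6, 6.1]
grip_width: 57.4
grasp_force: 43.3
```

Request:
play_rows(commands=[[[0,0,-4],[0,0,0]],[[0,0,-8],[0,0,0]],[[0,0,-12],[0,0,0]],[[0,0,-17],[0,0,0]],[[0,0,-17],[0,0,0]]])

```text
clock: 16.25
tool_pos: [599.9, 189.2, 151.8]
eef_rot: [1.0, -0.0, 0.0, -0.0]
wrist_force: [-0.1, -0.0, -2.9]
grip_width: 57.6
grasp_force: 43.2
```

The picture shows both reels hanging as before, the left at (98,230) and the right at (277,233). The right one is now gripped and lifted 16 mm, so I'll draw it off the hook.

Request:
play_rows(commands=[[[-12,0,0],[0,0,0]],[[-24,0,0],[0,0,0]],[[-36,0,0],[0,0,0]],[[-48,0,0],[0,0,0]],[[-60,0,0],[0,0,0]]])

```text
clock: 16.88
tool_pos: [538.7, 189.1, 151.4]
eef_rot: [1.0, -0.0, 0.0, 0.0]
wrist_force: [1.3, 0.1, -2.7]
grip_width: 57.6
grasp_force: 43.2
```

Request:
play_rows(commands=[[[-12,0,0],[0,0,0]],[[-24,0,0],[0,0,0]],[[-30,0,0],[0,0,0]],[[-30,0,0],[0,0,0]],[[-30,0,0],[0,0,0]]])

```text
clock: 17.5
tool_pos: [510.1, 189.1, 151.4]
eef_rot: [1.0, -0.0, 0.0, -0.0]
wrist_force: [-0.3, 1.3, -2.3]
grip_width: 57.3
grasp_force: 43.2
```

Request:
play_rows(commands=[[[0,0,-20],[0,0,0]],[[0,0,-45],[0,0,0]],[[0,0,-70],[0,0,0]],[[0,0,-95],[0,0,0]],[[0,0,-110],[0,0,0]]])

```text
clock: 18.12
tool_pos: [510.3, 189.2, 262.6]
eef_rot: [1.0, -0.0, 0.001, -0.0]
wrist_force: [-0.5, 0.1, -2.8]
grip_width: 57.3
grasp_force: 43.8
```

```bash
python3 - <<'E'
from h import *
f=eyes.grab_frame("top"); P=pts(f); s=sensors.observe(); print(s["tool_pos"],s["wrist_force"],s["grip_width"],s["clock"])
cv2.imwrite("pics/t2.png",cv2.resize(f["color"][120:290,90:410],(800,425))[...,::-1])
E
```

```text
[510.88884702 189.54848466 264.10490467] [ 1.27754571  0.04602359 -0.98701473] 57.17716100620432 18.175
```

View pics/t2.png

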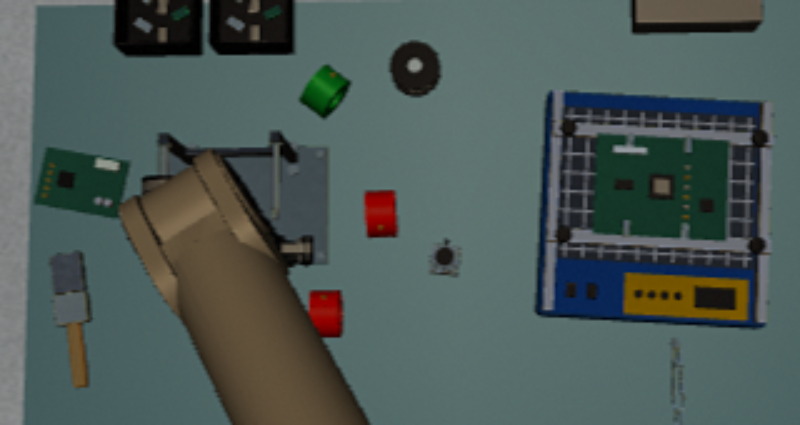

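The rear rod is now empty at (277,190), and the heavier reel is off and in the hand. Carrying it over to the board.

Request:
play_rows(commands=[[[8,40,0],[0,0,0]],[[17,84,0],[0,0,0]],[[26,130,0],[0,0,0]],[[36,178,0],[0,0,0]],[[46,228,0],[0,0,0]]])

```text
clock: 18.8
tool_pos: [555.5, -40.4, 260.5]
eef_rot: [1.0, 0.0, -0.0, -0.0]
wrist_force: [1.2, 1.1, -2.2]
grip_width: 57.3
grasp_force: 43.8
```

Request:
play_rows(commands=[[[10,50,0],[0,0,0]],[[20,98,0],[0,0,0]],[[29,144,0],[0,0,0]],[[38,188,0],[0,0,0]],[[46,228,0],[0,0,0]]])

```text
clock: 19.42
tool_pos: [601.2, -268.8, 260.1]
eef_rot: [1.0, -0.0, -0.001, -0.0]
wrist_force: [-0.1, -0.6, -2.3]
grip_width: 57.6
grasp_force: 43.8
```

Request:
play_rows(commands=[[[0,0,10],[0,0,0]],[[0,0,22],[0,0,0]],[[0,0,34],[0,0,0]],[[0,0,44],[0,0,0]],[[0,0,50],[0,0,0]]])

```text
clock: 20.05
tool_pos: [601.3, -266.3, 210.4]
eef_rot: [1.0, 0.0, -0.0, -0.0]
wrist_force: [0.8, 0.0, -1.5]
grip_width: 57.5
grasp_force: 43.8
```

Request:
play_rows(commands=[[[0,0,0],[0,0,0]],[[0,0,0],[0,0,0]],[[0,0,0],[0,0,0]],[[0,0,0],[0,0,0]],[[0,0,0],[0,0,0]]])

```text
clock: 20.68
tool_pos: [601.5, -267.0, 211.5]
eef_rot: [1.0, -0.0, 0.0, 0.0]
wrist_force: [0.2, 0.3, -2.1]
grip_width: 57.4
grasp_force: 43.8
```

```bash
python3 - <<'E'
from h import *
f,s,P=wpts(); print(s["tool_pos"],s["wrist_force"],s["grip_width"],s["clock"])
g=eyes.grab_frame("top"); g=g["color"][120:290,130:410]
cv2.imwrite("pics/end.png",np.vstack([cv2.resize(f["color"],(400,300)),cv2.resize(g,(400,243))])[...,::-1])
for r in regions_of(f,"reel_a")[:3]:
    q=P[r["region"]&(f["range_z"]>0)]
    if len(q): print(r["score"],r["bbox"],np.percentile(q,[3,50,97],axis=0).round().tolist())
E
```

```text
[ 601.53503024 -266.97474436  211.46482542] [ 0.19854452  0.30582317 -2.06853928] 57.3606224693998 20.675
0.89 [0.2, 268.3, 20.4, 309.0] [[437.0, 125.0, 3.0], [456.0, 127.0, 22.0], [490.0, 153.0, 53.0]]
0.63 [207.6, 230.0, 350.9, 352.8] [[589.0, -293.0, 194.0], [612.0, -268.0, 235.0], [618.0, -243.0, 243.0]]
0.63 [0.0, 183.5, 36.4, 234.2] [[559.0, 55.0, 0.0], [585.0, 58.0, 30.0], [614.0, 85.0, 57.0]]
```

View pics/end.png

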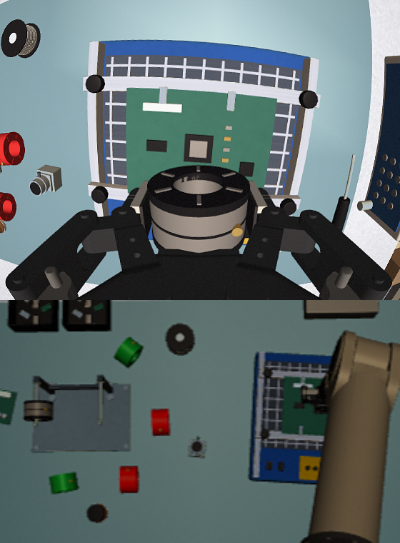

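```bash
python3 - <<'E'
from h import *
f,s,P=wpts(); print(s["tool_pos"],f["T_tool_cam"][:3,3])
v,u=np.mgrid[:420,:560]
m=(u>207)&(u<351)&(v>228)&(v<355)&(f["range_z"]>0)&(P[...,2]>180)&(abs(P[...,1]+267)<27)
q=P[m]
for x in range(580,626,4):
    a=q[abs(q[:,0]-x)<2]
    if len(a)>5: print(x,len(a),np.percentile(a[:,2],[2,97]).round(1))
E
```

```text
[ 601.47433052 -266.95560363  211.32277285] [  70.53571923    0.9167414  -125.24295763]
580 10 [227.3 231.1]
584 132 [225.4 235.1]
588 383 [225.2 241.1]
592 932 [227.  243.3]
596 958 [227.8 243.3]
600 1177 [226.9 243.5]
604 1414 [198.6 243.4]
608 1632 [198.6 243.2]
612 2215 [198.6 269.1]
616 6282 [189.  243.2]
620 470 [196.5 277.3]
```

The drum top is flat at z≈243.3 along x, so the axis is level. The centre is at (600,-267,214), about 117 mm above the board.

```bash
python3 -c "
from cell import job_done; print(job_done())"
```

```text
the job is handed in; nothing more can be done
None
```

I handed the job in with the heavier reel (the right-hook one, about 2.5 N against 1.3 N) gripped level about 117 mm above the middle of the board and the lighter one hanging on the left hook; no verdict came back.

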